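# Put a clean mixing tray on the bench scale and tare it

### The job

Get the bench scale ready for weighing out filler: lift only the top tray off the nested pile of three large trays and set it down gently on the scale's steel platform, upright, centred, and with its long sides along the platform's long sides. Let go of it, then press the round tare button on the scale's console all the way down and release it. Leave the rest of the pile and everything else on the bench where it is.

Things in the scene. Friction and masses are not known exactly. Their poses are not given: they have to be found in the camera images.
- tray_top: Top one of three equal nested plastic trays, empty, 120 x 170 mm over the rim, 74 mm high, about 0.2 kg. Origin: centre of its underside; z up, y along its long sides, x across them. From 48 to 74 mm up it is an upright collar: flat vertical walls 9 mm thick, outer faces at x = +-60, y = +-85 mm, pinchable from above. Below, it tapers to a flat foot 69 x 119 mm.
- tray_middle: Second tray of the pile, identical, origin 26 mm under the top one's, yaw within 1 degree. Each collar rests on the next collar, their faces flush: fingertips more than 26 mm below the top rim would grip this tray too. The bodies nest with about 2 mm of side play. Must stay.
- tray_bottom: Lowest tray of the pile, identical, standing on the bench. Must stay.
- scale: Fixed grey bench scale, 220 x 200 mm (its x by y). Origin: centre of its underside; x points from the console across the platform, y along the console and along the platform's long sides. The console is a 60 x 200 mm block at x = -80 mm, 70 mm high, with a display; the platform is the rest.
- platform (a point): Centre of the top face of the scale's steel platform, 55 mm above the bench; axes as the scale's. The platform is flat, 140 mm along x and 190 mm along y, and gives by 0.4 mm per N, at most 4 mm.
- tare_top (a point): Top centre of the only push button on the scale, 28 mm across, on the console at x = -80, y = +60 mm of the scale. Pressed straight down.
- tare (a joint): Travel of the tare button in m: 0 up, 0.006 fully down (about 5 N); a spring brings it back up.
- small_bottom: Lower tray of a pile of two small trays, same make, 90 x 120 mm over the rim, 74 mm high each, pile 100 mm high. Origin: centre of its underside; z up, y along its long sides, x across them. Leave alone.
- small_top: Upper small tray, 26 mm higher. Leave alone.
- check_weight: Brass cylinder 28 mm across, 32 mm high, standing in the upper small tray. Origin at its underside. Leave alone.
- sanding_block: Cork block 70 x 120 x 35 mm. Origin at its underside. Leave alone.
- stone_sample: Stone tile 100 x 100 x 20 mm. Origin at its underside. Leave alone.
- jar: Amber glass jar 70 mm across, 110 mm high. Origin at its underside. Leave alone.
- tin: Tin can 84 mm across, 120 mm high. Origin at its underside. Leave alone.
There are look-alikes about, which are no part of the job. What is shaped like the tray_top but red is not meant.

How it is judged:
On the way, in this order (a step that is already met when the one before it is completed fails the run):
1. the top tray is held clear above the pile, the other two still nested (z of tray_top in the frame of tray_middle above 0.08 m and contact force between the fingers and tray_top above 0.5 N and distance of each of tray_middle, tray_bottom from where it was at the start of the episode below 0.02 m), for 0.1 s.
2. the tray stands on the platform: released, upright, centred, square (x of tray_top in the frame of platform between -0.015 and 0.015 m and y of tray_top in the frame of platform between -0.015 and 0.015 m and z of tray_top in the frame of platform between -0.004 and 0.004 m and angle between tray_top's own z axis and vertical below 0.05 rad and angle between the y axis of tray_top and the y axis of scale, either way round below 0.12 rad and contact force between the fingers and tray_top below 0.05 N and linear speed of tray_top below 0.02 m/s), for 0.2 s.
3. the tare button is pressed down with the tray on the platform (all of step 2 and value of joint tare above 0.0045 m), for 0.05 s.
At the end, for the whole second after the job is handed in: The top tray stands released and still on the platform: centre within 15 mm of its centre in x and y, foot within 4 mm of its face, tilt under 0.05 rad, long sides within 0.12 rad of the platform's (either way round); tare button up; the other two large trays within 20 mm of their start (all of step 2 and distance of each of tray_middle, tray_bottom from where it was at the start of the episode below 0.02 m and value of joint tare below 0.0015 m); the robot touches nothing.
It fails at once if the other two trays of the pile are moved more than 20 mm (distance of any of tray_middle, tray_bottom from where it was at the start of the episode above 0.02 m).
It fails at once if anything else on the bench is moved more than 30 mm (distance of any of small_bottom, small_top, check_weight, sanding_block, stone_sample, jar, tin from where it was at the start of the episode above 0.03 m).
It fails at once if the tray is dropped or thrown (moves faster than 0.4 m/s while not held) (contact force between the fingers and tray_top below 0.05 N and linear speed of tray_top above 0.4 m/s).
It fails at once if the tray is banged or pushed onto the scale with more than 40 N (contact force between tray_top and scale above 40 N).
It fails at once if the tray is tipped by more than 0.6 rad (angle between tray_top's own z axis and vertical above 0.6 rad).
It also fails if it takes over 48 s, if anything falls off the work surface, if the arm or the gripper's body presses on something with over 40 N, if the wrist force passes 120 N, or if a joint passes its speed limit or range.

### The arm

A 7-joint arm with a two-finger parallel gripper is mounted at the origin on the work surface. World frame = base frame: x ahead of the robot, y to its left, z up, the work surface at z = 0. Lengths are in m, angles in rad, forces in N, time in s.
With the tool pointing down it reaches from about 0.4 to 0.875 m from the base axis. Payload 6.5 kg.
Tool frame: the origin (TCP) lies between the finger pads; the fingertips stand bot.nose_length ahead of it and the grasp point (between the pads) lies 3 mm ahead of it (bot.nose_length is the distance from the TCP to the fingertips, in m); z points along the fingers, y is the line along which they close (so a half turn about z gives the same grasp; the last joint's range is limited). The gripper opens to 85 mm and grips with 20 to 120 N. Pads are 22 mm wide; open, the fingers measure 114 mm over their backs; the gripper's body (76 mm by 85 mm) begins 54 mm behind the grasp point. The pads swing forward as they close: fully open they stand 13 mm farther back than shut.
Start: joints at [-1.188, 0.536, -0.004, 1.538, 0.003, 1.067, -0.071], TCP at [0.282, 0.586, 0.253] pointing down, gripper open.
Joint ranges: [-2.7, 2.7], [-0.37, 2.16], [-1.27, 1.26], [0.24, 2.4], [-1.31, 4.45], [0.19, 1.91], [-2.76, 2.76]. Speed limits (rad/s): [2.39, 2.39, 3.14, 3.14, 3.14, 3.14, 3.14].

### API

Orientations are given as a 3x3 rotation matrix whose columns are the frame's x, y, z axes.
In Python, from cell import bot gives the robot as it stands.
- The arm moves only by the tool send_rows, never from a script. Its argument "plan" is a list of rows, each an object with "slide": the shift along the tool's x, y, z in m, a list of three; "angular": the turn, a rotation vector about the tool's x, y, z in rad, a list of three; "hand": the closure, from -1 (fully open) to 1 (shut). A call has 1 to 8 rows; each row shifts and turns the commanded pose from where the row before left it, along the tool's axes as they then stand; what a row does not reach is not made up. A row lasts 1/10 s, in which the tool goes at most 50 mm and 8.59 degrees, less where a joint would pass 70% of its speed; a pose out of reach is approached as far as the arm can. A call with a gripper value outside its range is refused whole. The fingers move at their own pace and stop on an object; "newtons" is the grip in N (left out, the last holds). Time passes only in rows, so rows that do not move let the fingers close. It gives the time, the measured TCP pose, the force, the opening and the grip force at its end, in the units of the state.
- bot.get_obs(): the state, without advancing time (a new reading comes with each control period).
- bot.read_camera(name): name is "side" or "top"; returns (picture, depth): 480x640x3 uint8, red, green, blue; 480x640 float32, m along the optical axis (not along the pixel's ray), 0 where there is no reading.
- bot.camera_model(name): a dict with "intrinsics" (3x3 intrinsics, pixels), "extrinsics" (4x4, takes a point from camera to world coordinates). Camera axes: x right, y up, looking along -z (the intrinsics and any distortion apply to the point x, -y, -z); pixel columns grow to the right and rows downward; lengths in m; the calibration is good to about 2 mm. A picture is of the moment at which its call begins. camera_model takes no time and is no camera call.
- bot.finish_job(): hands the job in; it is judged then, once.
The state is a dict: "time_s": time; "joints": joint angles; "dq": joint speeds; "joint_efforts": joint torques, N m; "tcp_pos": TCP position; "eef_rot": TCP orientation; "ft_force": force on the tool from outside, world axes, zero at the start; "ft_torque": the same for the moment, N m; "gripper_width": opening from 0.0 (shut) to 1.0 (fully open); "finger_force": force on a finger pad.
Only numpy, scipy, OpenCV 4.12 (cv2) and the standard library are available. Lean on these libraries where they do the work, as an engineer would, in place of code of your own. Each camera call takes 0.05 s, during which the arm holds its last target. There are 200 camera calls.

## Working session

There is one attempt and no reset: what is moved stays moved. The work goes in short steps, Python scripts to look and compute and a tool call to move; the robot and the scene stay as the last step left them, time stands still between calls to the robot, and variables do not carry over. Pictures are saved under pics/ and viewed, at most 10 in all, crops included, and the job is handed in when it is done.

Besides the shell and the picture viewer there is one more tool, called after ">>>" as name([rows], argument=value, ...), one row to a line, values as JSON. send_rows: Moves the arm, as the interface text tells. Its arguments: {"type":"object","properties":{"plan":{"type":"array","items":{"type":"object","properties":{"slide":{"type":"array","items":{"type":"number"}},"angular":{"type":"array","items":{"type":"number"}},"hand":{"type":"number"}}}},"newtons":{"type":"number"}},"required":["plan"]}

```bash
mkdir -p pics; cat > h.py <<'E'
import numpy as np, cv2
from cell import bot
def cloud(n):
    im,d=bot.read_camera(n); m=bot.camera_model(n); K=np.array(m["intrinsics"]);T=np.array(m["extrinsics"])
    v,u=np.mgrid[:480,:640]
    P=np.stack([(u-K[0,2])/K[0,0]*d,-(v-K[1,2])/K[1,1]*d,-d],-1)
    W=P@T[:3,:3].T+T[:3,3]; W[d==0]=np.nan
    return im,d,W
E
python3 - <<'E'
from h import *
o=bot.get_obs(); print({k:np.round(v,3).tolist() for k,v in o.items()}, bot.nose_length)
for n in("top","side"):
    im,d,W=cloud(n); cv2.imwrite(f"pics/{n}0.png",im[:,:,::-1]); np.savez(f"{n}0.npz",im=im,W=W)
    m=bot.camera_model(n); print(n,{k:np.round(v,3).tolist() if not isinstance(v,str) else v for k,v in m.items()},(d>0).mean())
E
```

```text
{'time_s': 0.0, 'joints': [-1.188, 0.537, -0.004, 1.539, 0.003, 1.067, -0.071], 'dq': [0.001, -0.002, -0.001, -0.002, 0.002, 0.001, -0.001], 'joint_efforts': [0.001, -58.342, 1.05, -25.909, 0.012, 0.01, 0.0], 'tcp_pos': [0.282, 0.585, 0.252], 'eef_rot': [[-0.901, 0.434, -0.001], [0.434, 0.901, -0.002], [-0.0, -0.002, -1.0]], 'ft_force': [0.191, 1.119, -0.508], 'ft_torque': [-0.013, 0.053, -0.021], 'finger_force': 0.0, 'gripper_width': 0.996} 0.022
top {'intrinsics': [[444.623, 0.0, 328.296], [0.0, 444.623, 240.741], [0.0, 0.0, 1.0]], 'extrinsics': [[-0.008, 0.995, -0.099, 0.451], [-1.0, -0.009, -0.011, 0.024], [-0.011, 0.099, 0.995, 1.236], [0.0, 0.0, 0.0, 1.0]]} 0.9960904947916667
side {'intrinsics': [[594.265, 0.0, 327.869], [0.0, 594.265, 250.13], [0.0, 0.0, 1.0]], 'extrinsics': [[0.727, 0.329, -0.603, -0.327], [-0.687, 0.362, -0.63, -0.897], [0.011, 0.872, 0.489, 0.819], [0.0, 0.0, 0.0, 1.0]]} 0.974091796875
```

View pics/top0.png

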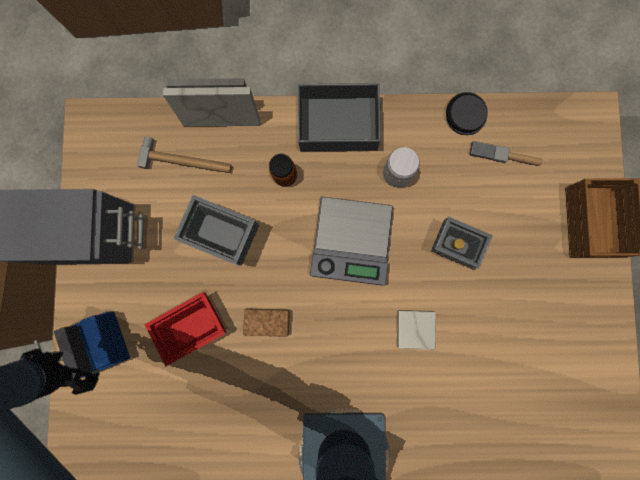

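View pics/side0.png

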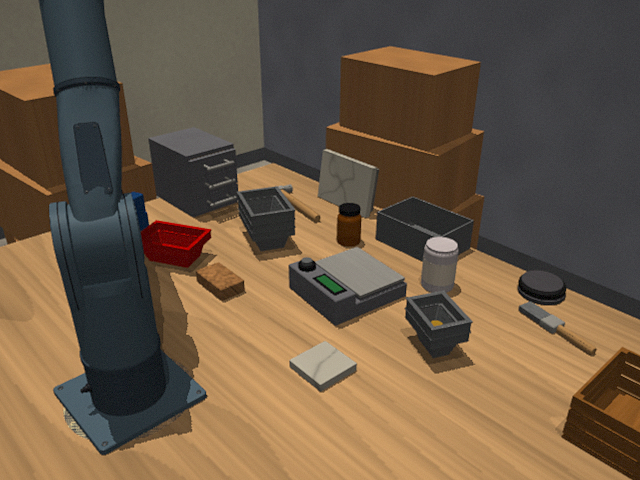

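Top view: the large grey pile is at about (217,231), the scale at (352,240) with its tare button at (326,266). The red look-alike is at (186,328) and the small pile with the brass weight at (462,243). The side view confirms it: pile at (266,215), button at (307,264). Next I measure the rim, platform and button from both views.

```bash
cat >> h.py <<'E'
def rect(P):
    (c,s,a)=cv2.minAreaRect(P[:,:2].astype(np.float32)*1000)
    if s[0]>s[1]: s=s[::-1]; a+=90   # a = direction of short side, deg
    a=(a+90)%180-90
    return np.round(c,1),np.round(s,1),round(a,2)   # yaw of the short-side (x) axis
def biggest(M):
    M=cv2.morphologyEx(M.astype(np.uint8),cv2.MORPH_CLOSE,np.ones((3,3)))
    n,l,st,_=cv2.connectedComponentsWithStats(M); return l==1+st[1:,4].argmax()
E
python3 - <<'E'
from h import *
boxes=dict(top=dict(pile=(165,185,270,275),scale=(300,190,400,290)),side=dict(pile=(228,178,305,255),scale=(280,240,415,325)))
for n in boxes:
    z=np.load(n+"0.npz"); W=z["W"]; im=z["im"]; m=bot.camera_model(n);K=np.array(m["intrinsics"]);T=np.array(m["extrinsics"])
    def box(k):
        b=boxes[n][k]; M=np.zeros((480,640),bool); M[b[1]:b[3],b[0]:b[2]]=1; return M
    print(n,"bench z",np.nanmedian(W[360:400,420:500,2]) if n=="top" else np.nanmedian(W[400:440,300:400,2]))
    M=box("pile")&(W[...,2]>0.118)&(W[...,2]<0.14); P=W[M&biggest(M)]
    print(" rim",rect(P),"z",np.round(np.percentile(P[:,2],[5,50,95]),4),len(P))
    for k,lo,hi in(("platform",.047,.0615),("console",.0645,.075),("button",.0775,.1)):
        M=box("scale")&(W[...,2]>lo)&(W[...,2]<hi); M=M&biggest(M); P=W[M]
        v,u=np.nonzero(M)
        print(" ",k,rect(P),"z",np.round(np.percentile(P[:,2],[5,50,95]),4),len(P),"mean",np.round(P.mean(0),4),"px",u.mean().round(),v.mean().round())
# obstacle heights near the route, from the top view
W=np.load("top0.npz")["W"]
for k,(x,y) in dict(blue=(100,340),cabinet=(60,225),jar=(283,163),tin=(403,160),red=(185,330)).items(): print(k,np.round(W[y,x],3))
E
```

```text
top bench z 7.570999142614276e-05
 rim (array([594.5, 324.9]), array([123.1, 174.7]), -22.75) z [0.1218 0.126  0.1298] 979
  platform (array([607.2, -31.9]), array([141. , 190.1]), -7.68) z [0.0513 0.055  0.0588] 3651 mean [ 0.6062 -0.0318  0.055 ] px 354.0 227.0
  console (array([493. , -16.4]), array([ 60. , 199.9]), -7.62) z [0.0665 0.0705 0.0739] 1443 mean [ 0.4915 -0.0248  0.0704] px 352.0 269.0
  button (array([500.2,  42.8]), array([41.5, 41.7]), 0.37) z [0.0792 0.0842 0.0942] 218 mean [0.5005 0.043  0.0861] px 326.0 266.0
side bench z -0.0019171733910781086
 rim (array([591.8, 324.1]), array([125.4, 187.4]), -22.83) z [0.1187 0.1231 0.1261] 476
  platform (array([566.7, -29.8]), array([202.8, 222.2]), 82.23) z [0.0493 0.0529 0.0568] 2664 mean [ 0.5818 -0.0403  0.053 ] px 354.0 274.0
  console (array([489. , -17.9]), array([ 62.7, 201.1]), -6.91) z [0.0653 0.0684 0.0722] 980 mean [ 0.4829 -0.0364  0.0685] px 324.0 283.0
  button (array([494.1,  37.3]), array([35.9, 41.7]), 56.74) z [0.0786 0.0828 0.091 ] 144 mean [0.4938 0.0373 0.0842] px 306.0 263.0
blue [0.318 0.61  0.11 ]
cabinet [0.597 0.67  0.2  ]
jar [0.766 0.152 0.112]
tin [ 0.767 -0.157  0.124]
red [0.331 0.432 0.003]
```

>>> send_rows([
  {"slide": [-0.0423, -0.0128, 0], "angular": [0, 0, 0], "hand": -1},
  {"slide": [-0.0423, -0.0128, 0], "angular": [0, 0, 0], "hand": 0.2},
  {"slide": [-0.0423, -0.0128, 0], "angular": [0, 0, 0], "hand": 0.2},
  {"slide": [-0.0423, -0.0128, 0], "angular": [0, 0, 0], "hand": 0.2},
  {"slide": [-0.0423, -0.0128, 0], "angular": [0, 0, 0], "hand": 0.2},
  {"slide": [-0.0423, -0.0128, 0], "angular": [0, 0, 0], "hand": 0.2},
  {"slide": [-0.0423, -0.0128, 0], "angular": [0, 0, 0], "hand": 0.2},
  {"slide": [-0.0423, -0.0128, 0], "angular": [0, 0, 0], "hand": 0.2},
], newtons=60)

```text
time_s: 0.9
tcp_pos: [0.5434, 0.345, 0.253]
eef_rot: [[-0.901, 0.434, -0.001], [0.434, 0.901, -0.0], [0.0, -0.001, -1.0]]
ft_force: [0.7, 0.6, 0.2]
gripper_width: 0.398
finger_force: 0.0
```

>>> send_rows([
  {"slide": [0, 0, 0], "angular": [0, 0, 0.149], "hand": 0.2},
  {"slide": [0, 0, 0], "angular": [0, 0, 0.149], "hand": 0.2},
  {"slide": [0, 0, 0], "angular": [0, 0, 0.149], "hand": 0.2},
  {"slide": [0, 0, 0], "angular": [0, 0, 0.149], "hand": 0.2},
  {"slide": [0, 0, 0], "angular": [0, 0, 0.149], "hand": 0.2},
  {"slide": [0, 0, 0], "angular": [0, 0, 0.149], "hand": 0.2},
  {"slide": [0, 0, 0], "angular": [0, 0, 0.149], "hand": 0.2},
  {"slide": [0, 0, 0], "angular": [0, 0, 0.149], "hand": 0.2},
])

```text
time_s: 1.7
tcp_pos: [0.5422, 0.3464, 0.2528]
eef_rot: [[0.076, 0.997, -0.001], [0.997, -0.076, -0.001], [-0.001, -0.001, -1.0]]
ft_force: [0.1, 0.0, -0.5]
gripper_width: 0.401
finger_force: 0.0
```

>>> send_rows([
  {"slide": [0, 0, 0], "angular": [0, 0, 0.149], "hand": 0.2},
  {"slide": [0, 0, 0], "angular": [0, 0, 0.149], "hand": 0.2},
  {"slide": [0, 0, 0], "angular": [0, 0, 0.029], "hand": 0.2},
  {"slide": [0, 0, 0], "angular": [0, 0, 0], "hand": 0.2},
  {"slide": [0, 0, 0], "angular": [0, 0, 0], "hand": 0.2},
])

```text
time_s: 2.2
tcp_pos: [0.5424, 0.3466, 0.2531]
eef_rot: [[0.384, 0.923, -0.0], [0.923, -0.384, -0.0], [-0.0, -0.0, -1.0]]
ft_force: [-0.7, -0.0, -0.1]
gripper_width: 0.401
finger_force: 0.0
```

```bash
cat >> h.py <<'E'
def to_tool(target,yaw_deg):
    "shift in tool axes to the world target, and turn about tool z so that tool y has the given yaw"
    o=bot.get_obs(); R=np.array(o["eef_rot"]); p=np.array(o["tcp_pos"])
    y=np.degrees(np.arctan2(R[1,1],R[0,1])); d=(yaw_deg-y+90)%180-90
    print("t",round(o["time_s"],2),"tcp",np.round(p,4),"toolz",np.round(R[:,2],4),"yaw_y",y.round(2),"width",round(o["gripper_width"],3),"nose",bot.nose_length,"F",np.round(o["ft_force"],1),"grip",o["finger_force"])
    print("slide",np.round(R.T@(np.array(target)-p),4),"turn",np.radians(-d).round(4))
E
python3 - <<'E'
from h import *
to_tool([.5425,.346,.252],-22.8)
for n in("top","side"):
    z=np.load(n+"0.npz"); W=z["W"]; im=z["im"]
    D=np.linalg.norm(W[...,:2]-[.501,.043],axis=-1)
    for lo,hi in((0,6),(6,10),(10,14),(14,18),(18,22),(22,28)):
        q=(D*1000>=lo)&(D*1000<hi)&(W[...,2]>.05); print(n,lo,hi,q.sum(),np.round(np.percentile(W[q][:,2],[10,50,90]),4),np.median(im[q],0))
im=np.load("side0.npz")["im"][235:300,275:355]
cv2.imwrite("pics/btn.png",cv2.resize(im[:,:,::-1],None,fx=8,fy=8,interpolation=cv2.INTER_CUBIC))
E
```

```text
t 2.2 tcp [0.5424 0.3466 0.2531] toolz [-2.e-04 -2.e-04 -1.e+00] yaw_y -22.57 width 0.401 nose 0.022 F [-0.7 -0.  -0.1] grip 0.0
slide [-0.0005  0.0003  0.0011] turn 0.004
top 0 6 16 [0.0894 0.0928 0.0941] [106.5 107.5 105. ]
top 6 10 30 [0.0894 0.0925 0.0956] [107.  108.5 105. ]
top 10 14 47 [0.0863 0.0906 0.0938] [84. 86. 84.]
top 14 18 57 [0.0795 0.0826 0.0848] [40. 39. 38.]
top 18 22 75 [0.0781 0.0819 0.0843] [44. 43. 44.]
top 22 28 129 [0.0673 0.0701 0.0731] [104. 103. 104.]
side 0 6 11 [0.0871 0.0899 0.0917] [97. 98. 97.]
side 6 10 11 [0.0886 0.0896 0.0919] [98. 98. 97.]
side 10 14 32 [0.0795 0.0887 0.0907] [88.  85.5 85.5]
side 14 18 47 [0.0782 0.0814 0.0883] [32. 30. 31.]
side 18 22 60 [0.0675 0.0782 0.0823] [19.5 19.  19. ]
side 22 28 95 [0.0664 0.0701 0.0795] [77. 74. 75.]
```

View pics/btn.png

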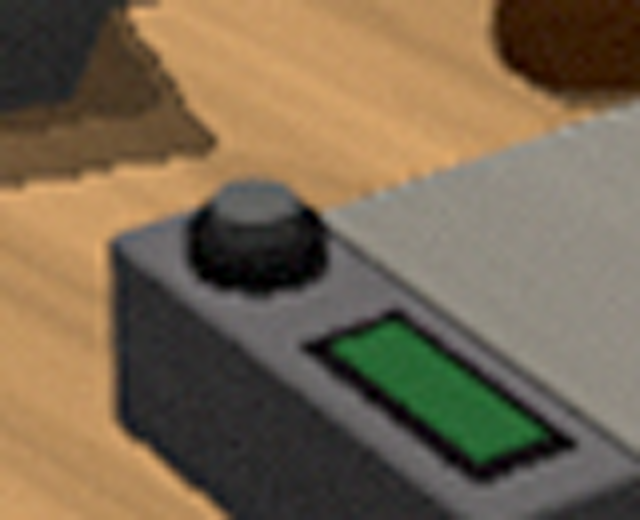

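The button cap (top at about 0.091) stands proud of a fixed 42 mm ring (top at about 0.082), so a flat press will work. Before descending I check the true fingertip height with the fingers nearly shut.

>>> send_rows([
  {"slide": [0, 0, 0], "angular": [0, 0, 0.004], "hand": 0.8},
  {"slide": [0, 0, 0], "angular": [0, 0, 0], "hand": 0.8},
  {"slide": [0, 0, 0], "angular": [0, 0, 0], "hand": 0.8},
  {"slide": [0, 0, 0], "angular": [0, 0, 0], "hand": 0.8},
])

```text
time_s: 2.6
tcp_pos: [0.5425, 0.3465, 0.2533]
eef_rot: [[0.39, 0.921, 0.0], [0.921, -0.39, 0.0], [0.0, 0.0, -1.0]]
ft_force: [-0.6, 0.6, 0.2]
gripper_width: 0.103
finger_force: 0.0
```

```bash
python3 - <<'E'
from h import *
to_tool([.5425,.346,.127],-22.8)
im,d,W=cloud("side")
p=np.array(bot.get_obs()["tcp_pos"])
q=(np.linalg.norm(W[...,:2]-p[:2],axis=-1)<.035)&(W[...,2]>.15)&(W[...,2]<.4)
v,u=np.nonzero(q);print(q.sum(),"lowest z",np.round(np.percentile(W[q][:,2],[0,1,3,10]),4))
i=np.argsort(W[q][:,2])[:6];print(np.round(W[q][i],3),np.c_[u,v][i])
c=im[max(0,v.max()-110):v.max()+70,u.mean().astype(int)-80:u.mean().astype(int)+80]
cv2.imwrite("pics/tip.png",cv2.resize(c[:,:,::-1],None,fx=3,fy=3,interpolation=cv2.INTER_CUBIC)); print(v.max()-110,u.mean()-80)
E
```

```text
t 2.6 tcp [0.5425 0.3465 0.2533] toolz [ 1.e-04  1.e-04 -1.e+00] yaw_y -22.96 width 0.103 nose 0.022 F [-0.6  0.6  0.2] grip 0.0
slide [-0.0005  0.0002  0.1263] turn -0.0027
918 lowest z [0.2273 0.2338 0.2382 0.2519]
[[0.536 0.36  0.227]
 [0.547 0.349 0.228]
 [0.53  0.347 0.23 ]
 [0.545 0.337 0.232]
 [0.547 0.335 0.232]
 [0.528 0.34  0.232]] [[238 167]
 [244 167]
 [239 168]
 [246 167]
 [247 167]
 [240 168]]
58 162.25816993464053
```

View pics/tip.png

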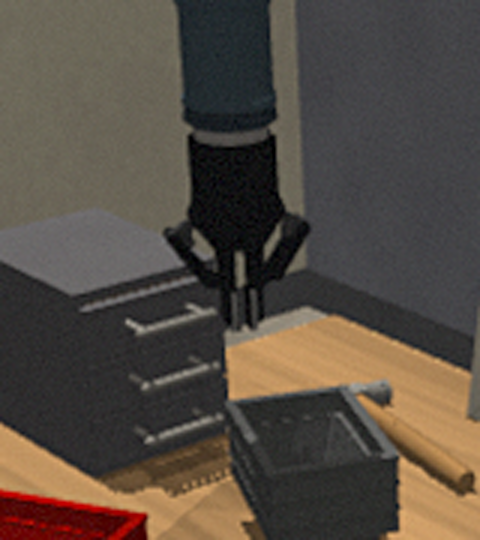

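The crop shows the nearly shut fingertips at side-image pixel about (244,167), z ≈ 0.229–0.231. So nose_length (22 mm) holds for the closed fingers. The near long wall lies straight below them. I descend so the tips end about 21 mm below the rim.

>>> send_rows([
  {"slide": [0, 0, 0.02], "angular": [0, 0, -0.003], "hand": 0.2},
  {"slide": [0, 0, 0.03], "angular": [0, 0, 0], "hand": 0.2},
  {"slide": [0, 0, 0.03], "angular": [0, 0, 0], "hand": 0.2},
  {"slide": [0, 0, 0.02], "angular": [0, 0, 0], "hand": 0.2},
  {"slide": [0, 0, 0.013], "angular": [0, 0, 0], "hand": 0.2},
  {"slide": [0, 0, 0.013], "angular": [0, 0, 0], "hand": 0.2},
  {"slide": [0, 0, 0], "angular": [0, 0, 0], "hand": 0.2},
])

```text
time_s: 3.35
tcp_pos: [0.5418, 0.3462, 0.1259]
eef_rot: [[0.387, 0.922, -0.002], [0.922, -0.387, -0.001], [-0.002, -0.001, -1.0]]
ft_force: [-0.2, -0.4, 0.0]
gripper_width: 0.401
finger_force: 0.0
```

```bash
python3 - <<'E'
from h import *
to_tool([.5425,.346,.127],-22.8)
im,d,W=cloud("side"); c=im[130:270,190:340]
cv2.imwrite("pics/in.png",cv2.resize(c[:,:,::-1],None,fx=4,fy=4,interpolation=cv2.INTER_CUBIC))
E
```

```text
t 3.35 tcp [0.5418 0.3462 0.1259] toolz [-0.0018 -0.0013 -1.    ] yaw_y -22.8 width 0.401 nose 0.022 F [-0.2 -0.4  0. ] grip 0.0
slide [ 0.0001  0.0007 -0.0011] turn 0.0001
```

View pics/in.png

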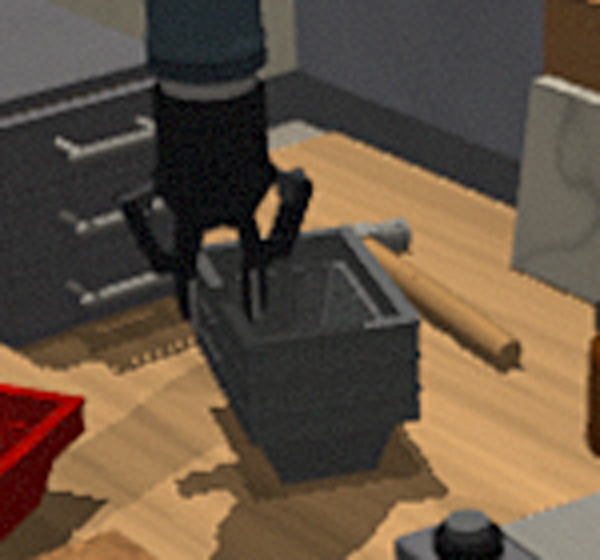

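The fingers straddle the near long wall (outer finger at crop (190,300), inner at (255,310)). I raise 1.5 mm and close.

>>> send_rows([
  {"slide": [0, 0, -0.0015], "angular": [0, 0, 0], "hand": 0.5},
  {"slide": [0, 0, 0], "angular": [0, 0, 0], "hand": 0.7},
  {"slide": [0, 0, 0], "angular": [0, 0, 0], "hand": 1},
  {"slide": [0, 0, 0], "angular": [0, 0, 0], "hand": 1},
  {"slide": [0, 0, 0], "angular": [0, 0, 0], "hand": 1},
  {"slide": [0, 0, 0], "angular": [0, 0, 0], "hand": 1},
], newtons=60)

```text
time_s: 4.0
tcp_pos: [0.5431, 0.3471, 0.1302]
eef_rot: [[0.387, 0.922, 0.002], [0.922, -0.387, 0.002], [0.002, 0.001, -1.0]]
ft_force: [-2.6, 0.0, 6.1]
gripper_width: 0.087
finger_force: 59.9
```

>>> send_rows([
  {"slide": [0, 0, -0.005], "angular": [0, 0, 0], "hand": 1},
  {"slide": [0, 0, -0.005], "angular": [0, 0, 0], "hand": 1},
  {"slide": [0, 0, -0.01], "angular": [0, 0, 0], "hand": 1},
  {"slide": [0, 0, -0.01], "angular": [0, 0, 0], "hand": 1},
])

```text
time_s: 4.4
tcp_pos: [0.5424, 0.3464, 0.1595]
eef_rot: [[0.388, 0.922, -0.0], [0.922, -0.388, -0.0], [-0.0, -0.0, -1.0]]
ft_force: [-0.0, 0.1, -2.1]
gripper_width: 0.089
finger_force: 58.7
```

```bash
python3 - <<'E'
from h import *
to_tool([.5425,.346,.127],-22.8)
im,d,W=cloud("side"); c=im[120:270,190:340]
cv2.imwrite("pics/up.png",cv2.resize(c[:,:,::-1],None,fx=4,fy=4,interpolation=cv2.INTER_CUBIC))
E
```

```text
t 4.4 tcp [0.5424 0.3464 0.1595] toolz [-2.e-04 -2.e-04 -1.e+00] yaw_y -22.8 width 0.089 nose 0.022 F [-0.   0.1 -2.1] grip 58.70612919330597
slide [-0.0003  0.0003  0.0325] turn -0.0001
```

View pics/up.png

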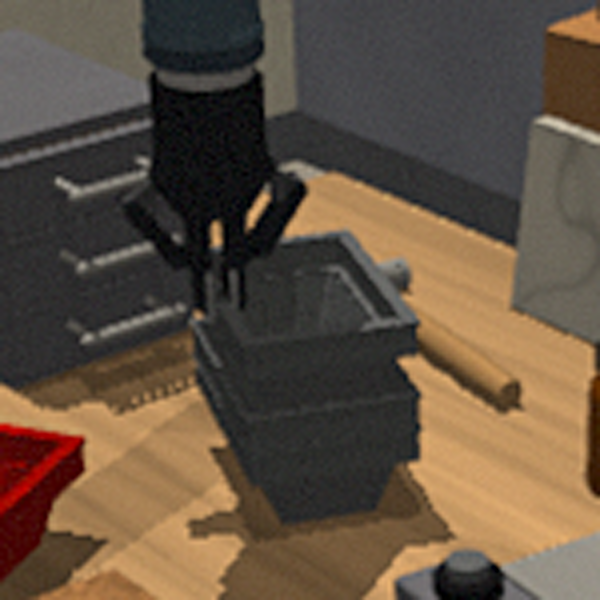

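Only the top tray came up (wrist load −2.1 N ≈ 0.2 kg) and the other two are still nested. I lift on.

>>> send_rows([
  {"slide": [0, 0, -0.01], "angular": [0, 0, 0], "hand": 1},
  {"slide": [0, 0, -0.015], "angular": [0, 0, 0], "hand": 1},
  {"slide": [0, 0, -0.02], "angular": [0, 0, 0], "hand": 1},
  {"slide": [0, 0, -0.02], "angular": [0, 0, 0], "hand": 1},
  {"slide": [0, 0, -0.02], "angular": [0, 0, 0], "hand": 1},
  {"slide": [0, 0, -0.02], "angular": [0, 0, 0], "hand": 1},
  {"slide": [0, 0, -0.01], "angular": [0, 0, 0], "hand": 1},
  {"slide": [0, 0, 0], "angular": [0, 0, 0], "hand": 1},
])

```text
time_s: 5.25
tcp_pos: [0.5434, 0.3469, 0.2759]
eef_rot: [[0.388, 0.922, 0.003], [0.922, -0.388, 0.002], [0.003, 0.002, -1.0]]
ft_force: [0.4, -0.4, -2.1]
gripper_width: 0.09
finger_force: 58.7
```

>>> send_rows([
  {"slide": [0, 0, 0], "angular": [0, 0, 0], "hand": 1},
  {"slide": [0, 0, 0], "angular": [0, 0, 0], "hand": 1},
])

```text
time_s: 5.45
tcp_pos: [0.5418, 0.3462, 0.2726]
eef_rot: [[0.387, 0.922, -0.002], [0.922, -0.387, -0.001], [-0.002, -0.001, -1.0]]
ft_force: [-0.6, 0.0, -1.9]
gripper_width: 0.092
finger_force: 58.7
```

```bash
cat >> h.py <<'E'
def tray(zr,lo=-.012,hi=.012,arm=None):
    "rim of the held tray in the top view; zr = expected rim height"
    im,d,W=cloud("top"); o=bot.get_obs(); p=np.array(o["tcp_pos"]); R=np.array(o["eef_rot"])
    L=(W-p)@R   # tool coordinates: wall at y=0, tray towards +y
    M=(W[...,2]>zr+lo)&(W[...,2]<zr+hi)&(abs(L[...,0])<.11)&(L[...,1]>.012)&(L[...,1]<.15)
    P=W[M&biggest(M)]
    A=np.c_[P[:,:2]-p[:2],np.ones(len(P))]; c=np.linalg.lstsq(A,P[:,2],rcond=None)[0]
    print("rim",rect(P),"z med",np.median(P[:,2]).round(4),"slope in tool x,y",np.round(R[:2,:2].T@c[:2],4),len(P))
    Lp=(P-p)@R; print("tool-frame x",np.round(np.percentile(Lp[:,0],[1,99]),4),"y max",np.percentile(Lp[:,1],99).round(4))
E
python3 - <<'E'
from h import *
to_tool([.5425,.346,.28],-22.8)
z=bot.get_obs()["tcp_pos"][2]; tray(z-.002,-.02,.02)
E
```

```text
t 5.45 tcp [0.5418 0.3462 0.2726] toolz [-0.0018 -0.0013 -1.    ] yaw_y -22.8 width 0.092 nose 0.022 F [-0.6  0.  -1.9] grip 58.71525585651398
slide [ 0.      0.0007 -0.0074] turn 0.0
rim (array([601.3, 320.1]), array([104.9, 174.3]), -22.79) z med 0.2677 slope in tool x,y [-0.0065  0.0197] 902
tool-frame x [-0.0872  0.0853] y max 0.117
```

>>> send_rows([
  {"slide": [-0.0106, 0.0047, 0], "angular": [0, 0, 0], "hand": 1},
  {"slide": [-0.0212, 0.0095, 0], "angular": [0, 0, 0], "hand": 1},
  {"slide": [-0.0212, 0.0095, 0], "angular": [0, 0, 0], "hand": 1},
  {"slide": [-0.0212, 0.0095, 0], "angular": [0, 0, 0], "hand": 1},
  {"slide": [-0.0212, 0.0095, 0], "angular": [0, 0, 0], "hand": 1},
  {"slide": [-0.0212, 0.0095, 0], "angular": [0, 0, 0], "hand": 1},
  {"slide": [-0.0212, 0.0095, 0], "angular": [0, 0, 0], "hand": 1},
  {"slide": [-0.0212, 0.0095, 0], "angular": [0, 0, 0], "hand": 1},
])

```text
time_s: 6.3
tcp_pos: [0.5461, 0.1702, 0.2735]
eef_rot: [[0.388, 0.922, -0.001], [0.922, -0.388, -0.001], [-0.001, -0.0, -1.0]]
ft_force: [0.0, -0.8, -1.9]
gripper_width: 0.087
finger_force: 58.7
```

>>> send_rows([
  {"slide": [-0.0212, 0.0095, 0], "angular": [0, 0, 0], "hand": 1},
  {"slide": [-0.0212, 0.0095, 0], "angular": [0, 0, 0], "hand": 1},
  {"slide": [-0.0212, 0.0095, 0], "angular": [0, 0, 0], "hand": 1},
  {"slide": [-0.0212, 0.0095, 0], "angular": [0, 0, 0], "hand": 1},
  {"slide": [-0.0212, 0.0095, 0], "angular": [0, 0, 0], "hand": 1},
  {"slide": [-0.0212, 0.0095, 0], "angular": [0, 0, 0], "hand": 1},
  {"slide": [-0.0212, 0.0095, 0], "angular": [0, 0, 0], "hand": 1},
  {"slide": [-0.0212, 0.0095, 0], "angular": [0, 0, 0], "hand": 1},
])

```text
time_s: 7.1
tcp_pos: [0.55, -0.0154, 0.2735]
eef_rot: [[0.388, 0.922, -0.001], [0.922, -0.388, -0.0], [-0.001, -0.001, -1.0]]
ft_force: [0.3, -0.1, -1.4]
gripper_width: 0.088
finger_force: 58.7
```

>>> send_rows([
  {"slide": [-0.0106, 0.0047, 0], "angular": [0, 0, 0], "hand": 1},
  {"slide": [0, 0, 0], "angular": [0, 0, -0.05], "hand": 1},
  {"slide": [0, 0, 0], "angular": [0, 0, -0.05], "hand": 1},
  {"slide": [0, 0, 0], "angular": [0, 0, -0.06], "hand": 1},
  {"slide": [0, 0, 0], "angular": [0, 0, -0.06], "hand": 1},
  {"slide": [0, 0, 0], "angular": [0, 0, -0.0444], "hand": 1},
  {"slide": [0, 0, 0], "angular": [0, 0, 0], "hand": 1},
  {"slide": [0, 0, 0], "angular": [0, 0, 0], "hand": 1},
])

```text
time_s: 7.9
tcp_pos: [0.5508, -0.025, 0.2737]
eef_rot: [[0.134, 0.991, -0.0], [0.991, -0.134, 0.0], [0.0, -0.0, -1.0]]
ft_force: [-0.2, -0.2, -2.2]
gripper_width: 0.088
finger_force: 58.7
```

```bash
python3 - <<'E'
from h import *
to_tool([.5507,-.0248,.15],-7.65)
z=bot.get_obs()["tcp_pos"][2]; tray(z-.002,-.02,.02)
E
```

```text
t 7.9 tcp [ 0.5508 -0.025   0.2737] toolz [-4.e-04  1.e-04 -1.e+00] yaw_y -7.72 width 0.088 nose 0.022 F [-0.2 -0.2 -2.2] grip 58.721521496772766
slide [ 2.000e-04 -1.000e-04  1.237e-01] turn -0.0012
rim (array([628.9,  44.1]), array([ 34. , 108.5]), 68.23) z med 0.2689 slope in tool x,y [ 0.0962 -0.0045] 306
tool-frame x [0.0525 0.0857] y max 0.1171
```

>>> send_rows([
  {"slide": [0, 0, 0.01], "angular": [0, 0, 0], "hand": 1},
  {"slide": [0, 0, 0.02], "angular": [0, 0, 0], "hand": 1},
  {"slide": [0, 0, 0.025], "angular": [0, 0, 0], "hand": 1},
  {"slide": [0, 0, 0.025], "angular": [0, 0, 0], "hand": 1},
  {"slide": [0, 0, 0.02], "angular": [0, 0, 0], "hand": 1},
  {"slide": [0, 0, 0.015], "angular": [0, 0, 0], "hand": 1},
  {"slide": [0, 0, 0.008], "angular": [0, 0, 0], "hand": 1},
  {"slide": [0, 0, 0], "angular": [0, 0, 0], "hand": 1},
])

```text
time_s: 8.75
tcp_pos: [0.5505, -0.025, 0.1498]
eef_rot: [[0.133, 0.991, -0.002], [0.991, -0.133, -0.0], [-0.0, -0.002, -1.0]]
ft_force: [-0.0, 0.7, -1.6]
gripper_width: 0.089
finger_force: 58.7
```

>>> send_rows([
  {"slide": [0, 0, 0], "angular": [0, 0, 0], "hand": 1},
  {"slide": [0, 0, 0.004], "angular": [0, 0, 0], "hand": 1},
  {"slide": [0, 0, 0.004], "angular": [0, 0, 0], "hand": 1},
  {"slide": [0, 0, 0], "angular": [0, 0, 0], "hand": 1},
])

```text
time_s: 9.15
tcp_pos: [0.5509, -0.0249, 0.1426]
eef_rot: [[0.133, 0.991, -0.0], [0.991, -0.133, 0.0], [0.0, -0.0, -1.0]]
ft_force: [-0.3, -0.2, -1.4]
gripper_width: 0.09
finger_force: 58.7
```

```bash
python3 - <<'E'
from h import *
to_tool([.5507,-.0248,.134],-7.65)
im,d,W=cloud("side"); c=im[130:330,260:430]
cv2.imwrite("pics/pl.png",cv2.resize(c[:,:,::-1],None,fx=3,fy=3,interpolation=cv2.INTER_CUBIC))
z=bot.get_obs()["tcp_pos"][2]
M=np.zeros((480,640),bool);M[130:330,260:440]=1
M&=(W[...,2]>z-.014)&(W[...,2]<z+.004)
P=W[M]; q=(P[:,0]>.535)&(P[:,0]<.69)&(abs(P[:,1]+.032)<.12); P=P[q]; print("side rim",rect(P),np.median(P[:,2]),len(P))
E
```

```text
t 9.15 tcp [ 0.5509 -0.0249  0.1426] toolz [-3.e-04  1.e-04 -1.e+00] yaw_y -7.65 width 0.09 nose 0.022 F [-0.3 -0.2 -1.4] grip 58.68271887302399
slide [ 0.0001 -0.0002  0.0086] turn 0.0001
side rim (array([600.9, -35.3]), array([134.4, 177.9]), -6.42) 0.13500790184614542 644
```

View pics/pl.png

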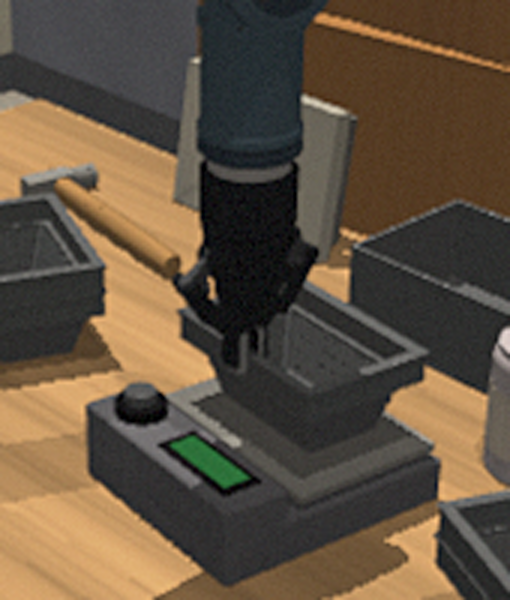

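The tray hovers over the platform with its long sides parallel to the platform's. The side-view centre agrees within about 3 mm once that view's offset is allowed for. I lower it in 2 mm steps and watch the force.

>>> send_rows([
  {"slide": [0, 0, 0.002], "angular": [0, 0, 0], "hand": 1},
  {"slide": [0, 0, 0.002], "angular": [0, 0, 0], "hand": 1},
  {"slide": [0, 0, 0.002], "angular": [0, 0, 0], "hand": 1},
  {"slide": [0, 0, 0], "angular": [0, 0, 0], "hand": 1},
  {"slide": [0, 0, 0], "angular": [0, 0, 0], "hand": 1},
])

```text
time_s: 9.7
tcp_pos: [0.551, -0.025, 0.1367]
eef_rot: [[0.133, 0.991, -0.0], [0.991, -0.133, -0.0], [-0.0, -0.0, -1.0]]
ft_force: [-1.3, -0.4, -2.5]
gripper_width: 0.092
finger_force: 58.7
```

>>> send_rows([
  {"slide": [0, 0, 0.0015], "angular": [0, 0, 0], "hand": 1},
  {"slide": [0, 0, 0], "angular": [0, 0, 0], "hand": 1},
  {"slide": [0, 0, 0], "angular": [0, 0, 0], "hand": 1},
])

```text
time_s: 10.0
tcp_pos: [0.5511, -0.025, 0.1353]
eef_rot: [[0.133, 0.991, -0.0], [0.991, -0.133, -0.0], [-0.0, -0.0, -1.0]]
ft_force: [-0.2, -0.6, -1.6]
gripper_width: 0.09
finger_force: 58.7
```

>>> send_rows([
  {"slide": [0, 0, 0.0015], "angular": [0, 0, 0], "hand": 1},
  {"slide": [0, 0, 0], "angular": [0, 0, 0], "hand": 1},
  {"slide": [0, 0, 0], "angular": [0, 0, 0], "hand": 1},
])

```text
time_s: 10.3
tcp_pos: [0.551, -0.025, 0.1337]
eef_rot: [[0.133, 0.991, -0.0], [0.991, -0.133, -0.0], [-0.0, -0.0, -1.0]]
ft_force: [-0.4, 0.0, -2.6]
gripper_width: 0.086
finger_force: 58.8
```

>>> send_rows([
  {"slide": [0, 0, 0.0015], "angular": [0, 0, 0], "hand": 1},
  {"slide": [0, 0, 0], "angular": [0, 0, 0], "hand": 1},
  {"slide": [0, 0, 0], "angular": [0, 0, 0], "hand": 1},
])

```text
time_s: 10.6
tcp_pos: [0.5512, -0.025, 0.1325]
eef_rot: [[0.133, 0.991, 0.0], [0.991, -0.133, 0.0], [0.0, 0.0, -1.0]]
ft_force: [-0.5, -0.1, 0.8]
gripper_width: 0.09
finger_force: 59.2
```

>>> send_rows([
  {"slide": [0, 0, 0.001], "angular": [0, 0, 0], "hand": 1},
  {"slide": [0, 0, 0], "angular": [0, 0, 0], "hand": 1},
  {"slide": [0, 0, 0], "angular": [0, 0, 0], "hand": 1},
])

```text
time_s: 10.9
tcp_pos: [0.5511, -0.025, 0.1315]
eef_rot: [[0.133, 0.991, 0.0], [0.991, -0.133, 0.0], [0.0, 0.0, -1.0]]
ft_force: [-1.3, -0.1, 2.3]
gripper_width: 0.09
finger_force: 59.5
```

Contact: the load is now on the platform (about 4 N in all). I release and rise straight up.

>>> send_rows([
  {"slide": [0, 0, 0], "angular": [0, 0, 0], "hand": 0.6},
  {"slide": [0, 0, 0], "angular": [0, 0, 0], "hand": 0.3},
  {"slide": [0, 0, 0], "angular": [0, 0, 0], "hand": 0.2},
  {"slide": [0, 0, 0], "angular": [0, 0, 0], "hand": 0.2},
  {"slide": [0, 0, 0], "angular": [0, 0, 0], "hand": 0.2},
])

```text
time_s: 11.4
tcp_pos: [0.5511, -0.025, 0.1313]
eef_rot: [[0.133, 0.991, 0.0], [0.991, -0.133, -0.0], [-0.0, 0.0, -1.0]]
ft_force: [1.1, 0.1, -0.0]
gripper_width: 0.399
finger_force: 0.0
```

>>> send_rows([
  {"slide": [0, 0, -0.01], "angular": [0, 0, 0], "hand": 0.2},
  {"slide": [0, 0, -0.02], "angular": [0, 0, 0], "hand": 0.2},
  {"slide": [0, 0, -0.03], "angular": [0, 0, 0], "hand": 0.2},
  {"slide": [0, 0, -0.03], "angular": [0, 0, 0], "hand": 0.2},
  {"slide": [0, 0, -0.01], "angular": [0, 0, 0], "hand": 0.2},
  {"slide": [0, 0, 0], "angular": [0, 0, 0], "hand": 0.2},
  {"slide": [0, 0, 0], "angular": [0, 0, 0], "hand": 0.2},
])

```text
time_s: 12.1
tcp_pos: [0.5505, -0.0248, 0.2306]
eef_rot: [[0.133, 0.991, -0.001], [0.991, -0.133, 0.0], [0.0, -0.001, -1.0]]
ft_force: [-0.1, -0.3, -0.2]
gripper_width: 0.397
finger_force: 0.0
```

```bash
python3 - <<'E'
from h import *
to_tool([.4985,.043,.231],-7.65)
im,d,W=cloud("side")
M=np.zeros((480,640),bool);M[130:330,260:440]=1
M&=(W[...,2]>.118)&(W[...,2]<.135)
P=W[M]; q=(P[:,0]>.52)&(P[:,0]<.69)&(abs(P[:,1]+.032)<.12); P=P[q]; print("side rim",rect(P),np.median(P[:,2]),len(P))
im,d,W=cloud("top")
M=(W[...,2]>.121)&(W[...,2]<.138)&(W[...,0]>.52)&(W[...,0]<.72)&(abs(W[...,1]+.03)<.12)
P=W[M];print("top rim",rect(P),np.median(P[:,2]),len(P))
P=P-[.607,-.032,0]; a=np.radians(-7.65); L=P[:,:2]@np.array([[np.cos(a),-np.sin(a)],[np.sin(a),np.cos(a)]])
print("in platform axes x,y ranges",np.percentile(L,[1,99],axis=0).round(4).tolist())
cv2.imwrite("pics/rel.png",cv2.resize(im[150:320,250:450][:,:,::-1],None,fx=3,fy=3))
E
```

```text
t 12.1 tcp [ 0.5505 -0.0248  0.2306] toolz [-1.e-03  2.e-04 -1.e+00] yaw_y -7.64 width 0.397 nose 0.022 F [-0.1 -0.3 -0.2] grip 0.0
slide [ 0.0603 -0.0606 -0.0003] turn 0.0002
side rim (array([603.8, -33.3]), array([128.3, 180.9]), -7.61) 0.12535840637710938 889
top rim (array([613.8,  23.2]), array([ 64.1, 124.3]), 79.41) 0.12855842660273042 279
in platform axes x,y ranges [[-0.061, 0.0548], [0.0612, 0.0852]]
```

View pics/rel.png

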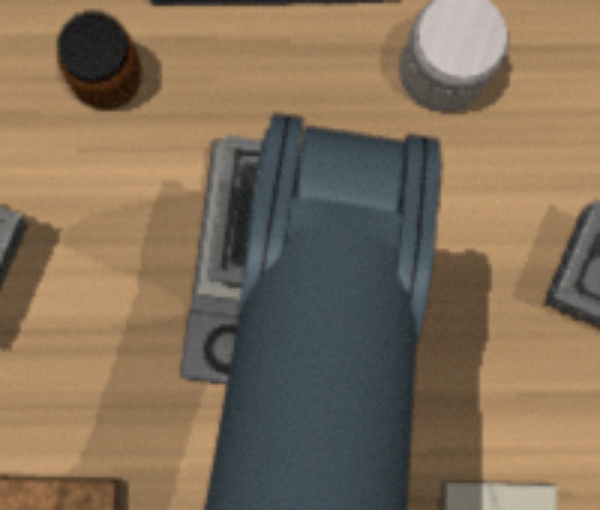

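The tray stands released and square (rim y edge at +85 mm, x edge at −61 mm in platform axes). Now the button: I move over it with the fingers shut, turned 90° so the knuckles stay clear of the tray.

>>> send_rows([
  {"slide": [0.0198, -0.0198, 0], "angular": [0, 0, 0], "hand": 1},
  {"slide": [0.0198, -0.0198, 0], "angular": [0, 0, 0], "hand": 1},
  {"slide": [0.0198, -0.0199, 0], "angular": [0, 0, 0], "hand": 1},
  {"slide": [0, 0, 0], "angular": [0, 0, -0.145], "hand": 1},
  {"slide": [0, 0, 0], "angular": [0, 0, -0.145], "hand": 1},
  {"slide": [0, 0, 0], "angular": [0, 0, -0.145], "hand": 1},
  {"slide": [0, 0, 0], "angular": [0, 0, -0.145], "hand": 1},
  {"slide": [0, 0, 0], "angular": [0, 0, -0.145], "hand": 1},
])

```text
time_s: 13.0
tcp_pos: [0.4992, 0.0417, 0.2301]
eef_rot: [[-0.563, 0.827, -0.002], [0.827, 0.563, -0.001], [0.001, -0.002, -1.0]]
ft_force: [0.1, -0.2, 0.1]
gripper_width: 0.001
finger_force: 0.0
```

>>> send_rows([
  {"slide": [0, 0, 0], "angular": [0, 0, -0.145], "hand": 1},
  {"slide": [0, 0, 0], "angular": [0, 0, -0.145], "hand": 1},
  {"slide": [0, 0, 0], "angular": [0, 0, -0.145], "hand": 1},
  {"slide": [0, 0, 0], "angular": [0, 0, -0.145], "hand": 1},
  {"slide": [0, 0, 0], "angular": [0, 0, -0.145], "hand": 1},
  {"slide": [0, 0, 0], "angular": [0, 0, -0.121], "hand": 1},
  {"slide": [0, 0, 0], "angular": [0, 0, 0], "hand": 1},
  {"slide": [0, 0, 0], "angular": [0, 0, 0], "hand": 1},
])

```text
time_s: 13.8
tcp_pos: [0.4995, 0.0416, 0.2305]
eef_rot: [[-0.991, 0.136, -0.001], [0.136, 0.991, -0.0], [0.001, -0.0, -1.0]]
ft_force: [-0.1, -0.3, 0.2]
gripper_width: 0.0
finger_force: 0.0
```

```bash
python3 - <<'E'
from h import *
to_tool([.4995,.042,.120],82.35)
E
```

```text
t 13.8 tcp [0.4995 0.0416 0.2305] toolz [-1.5e-03 -2.0e-04 -1.0e+00] yaw_y 82.16 width 0.0 nose 0.022 F [-0.1 -0.3  0.2] grip 0.0
slide [-1.000e-04  4.000e-04  1.105e-01] turn -0.0033
```

>>> send_rows([
  {"slide": [0, 0, 0.02], "angular": [0, 0, 0], "hand": 1},
  {"slide": [0, 0, 0.03], "angular": [0, 0, 0], "hand": 1},
  {"slide": [0, 0, 0.03], "angular": [0, 0, 0], "hand": 1},
  {"slide": [0, 0, 0.02], "angular": [0, 0, 0], "hand": 1},
  {"slide": [0, 0, 0.0125], "angular": [0, 0, 0], "hand": 1},
  {"slide": [0, 0, 0], "angular": [0, 0, 0], "hand": 1},
  {"slide": [0, 0, 0], "angular": [0, 0, 0], "hand": 1},
])

```text
time_s: 14.5
tcp_pos: [0.5004, 0.0418, 0.1192]
eef_rot: [[-0.991, 0.134, 0.001], [0.134, 0.991, -0.0], [-0.001, 0.0, -1.0]]
ft_force: [-0.1, 0.9, 0.2]
gripper_width: -0.003
finger_force: 0.0
```

>>> send_rows([
  {"slide": [0, 0, 0.002], "angular": [0, 0, 0], "hand": 1},
  {"slide": [0, 0, 0.002], "angular": [0, 0, 0], "hand": 1},
  {"slide": [0, 0, 0.002], "angular": [0, 0, 0], "hand": 1},
  {"slide": [0, 0, 0], "angular": [0, 0, 0], "hand": 1},
  {"slide": [0, 0, 0], "angular": [0, 0, 0], "hand": 1},
])

```text
time_s: 15.0
tcp_pos: [0.5005, 0.0419, 0.1131]
eef_rot: [[-0.991, 0.133, 0.001], [0.133, 0.991, 0.0], [-0.001, 0.0, -1.0]]
ft_force: [0.9, 0.5, 1.7]
gripper_width: -0.002
finger_force: 0.9
```

>>> send_rows([
  {"slide": [0, 0, 0.0015], "angular": [0, 0, 0], "hand": 1},
  {"slide": [0, 0, 0.0015], "angular": [0, 0, 0], "hand": 1},
  {"slide": [0, 0, 0], "angular": [0, 0, 0], "hand": 1},
  {"slide": [0, 0, 0], "angular": [0, 0, 0], "hand": 1},
])

```text
time_s: 15.4
tcp_pos: [0.5005, 0.0419, 0.11]
eef_rot: [[-0.991, 0.133, 0.001], [0.133, 0.991, 0.0], [-0.001, 0.0, -1.0]]
ft_force: [2.0, 0.2, 3.0]
gripper_width: -0.003
finger_force: 1.8
```

>>> send_rows([
  {"slide": [0, 0, 0.001], "angular": [0, 0, 0], "hand": 1},
  {"slide": [0, 0, 0.001], "angular": [0, 0, 0], "hand": 1},
  {"slide": [0, 0, 0], "angular": [0, 0, 0], "hand": 1},
  {"slide": [0, 0, 0], "angular": [0, 0, 0], "hand": 1},
])

```text
time_s: 15.8
tcp_pos: [0.5005, 0.0419, 0.1081]
eef_rot: [[-0.991, 0.133, 0.001], [0.133, 0.991, 0.0], [-0.001, 0.0, -1.0]]
ft_force: [1.6, 0.2, 6.2]
gripper_width: 0.001
finger_force: 3.1
```

>>> send_rows([
  {"slide": [0, 0, 0.001], "angular": [0, 0, 0], "hand": 1},
  {"slide": [0, 0, 0], "angular": [0, 0, 0], "hand": 1},
  {"slide": [0, 0, 0], "angular": [0, 0, 0], "hand": 1},
])

```text
time_s: 16.1
tcp_pos: [0.5006, 0.0418, 0.1079]
eef_rot: [[-0.991, 0.133, 0.001], [0.133, 0.991, 0.0], [-0.001, 0.0, -1.0]]
ft_force: [-1.2, 0.5, 16.6]
gripper_width: -0.002
finger_force: 8.4
```

The button has bottomed: the force jumped to 16.6 N and the TCP stopped about 6.5 mm past first contact. I rise clear and go high and back to look.

>>> send_rows([
  {"slide": [0, 0, -0.004], "angular": [0, 0, 0], "hand": 1},
  {"slide": [0, 0, -0.008], "angular": [0, 0, 0], "hand": 1},
  {"slide": [0, 0, -0.02], "angular": [0, 0, 0], "hand": 1},
  {"slide": [0, 0, -0.03], "angular": [0, 0, 0], "hand": 1},
  {"slide": [0, 0, -0.03], "angular": [0, 0, 0], "hand": 1},
  {"slide": [0, 0, -0.03], "angular": [0, 0, 0], "hand": 1},
  {"slide": [0, 0, -0.02], "angular": [0, 0, 0], "hand": 1},
])

```text
time_s: 16.8
tcp_pos: [0.4994, 0.0416, 0.2503]
eef_rot: [[-0.991, 0.133, -0.001], [0.133, 0.991, -0.0], [0.001, -0.0, -1.0]]
ft_force: [1.5, 0.4, 0.6]
gripper_width: -0.004
finger_force: 0.0
```

>>> send_rows([
  {"slide": [0, 0.03, 0], "angular": [0, 0, 0], "hand": 1},
  {"slide": [0, 0.04, 0], "angular": [0, 0, 0], "hand": 1},
  {"slide": [0, 0.04, 0], "angular": [0, 0, 0], "hand": 1},
  {"slide": [0, 0.04, 0], "angular": [0, 0, 0], "hand": 1},
  {"slide": [0, 0.04, 0], "angular": [0, 0, 0], "hand": 1},
  {"slide": [0, 0.03, 0], "angular": [0, 0, 0], "hand": 1},
  {"slide": [0, 0, 0], "angular": [0, 0, 0], "hand": 1},
  {"slide": [0, 0, 0], "angular": [0, 0, 0], "hand": 1},
])

```text
time_s: 17.6
tcp_pos: [0.5282, 0.2596, 0.2479]
eef_rot: [[-0.991, 0.132, -0.002], [0.132, 0.991, -0.002], [0.002, -0.002, -1.0]]
ft_force: [-0.4, -0.6, 0.6]
gripper_width: -0.0
finger_force: 0.0
```

```bash
python3 - <<'E'
from h import *
to_tool([.5,.042,.25],82.35)
im,d,W=cloud("top")
M=(W[...,2]>.121)&(W[...,2]<.138)&(W[...,0]>.52)&(W[...,0]<.72)&(abs(W[...,1]+.03)<.12)
P=W[M];print("top rim",rect(P),np.percentile(P[:,2],[10,50,90]).round(4),len(P))
D=np.linalg.norm(W[...,:2]-[.501,.043],axis=-1); print("button z",np.median(W[(D<.01)][:,2]))
M=(W[...,2]>.09)&(W[...,2]<.112)&(np.linalg.norm(W[...,:2]-[.594,.325],axis=-1)<.12); P=W[M&biggest(M)]
print("pile rim",rect(P),np.median(P[:,2]).round(4))
ims,_,_=cloud("side")
cv2.imwrite("pics/end.png",np.hstack([im[120:350,140:520],ims[130:360,200:500]])[:,:,::-1])
E
```

```text
t 17.6 tcp [0.5282 0.2596 0.2479] toolz [-0.0023 -0.0018 -1.    ] yaw_y 82.43 width -0.0 nose 0.022 F [-0.4 -0.6  0.6] grip 0.0
slide [-0.0007 -0.2194 -0.0016] turn 0.0014
top rim (array([606.8, -33.2]), array([123.7, 173.4]), -7.43) [0.1254 0.1285 0.1314] 956
button z 0.09229334596835559
pile rim (array([617.9, 314.3]), array([ 71.5, 172.9]), -23.14) 0.1001
```

View pics/end.png

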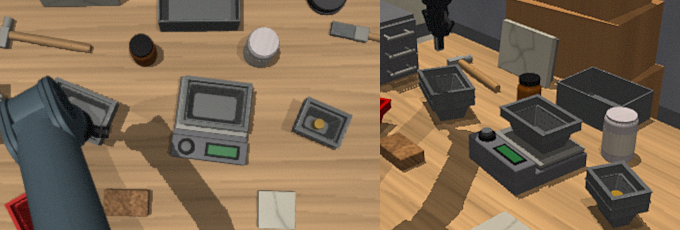

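The tray is centred within 1.5 mm (yaw −7.4° against −7.65°, rim at 0.1285). The button is back up at 0.092, the remaining pile is in place (half hidden by the arm in the top view), and the arm touches nothing.

```bash
python3 -c "
from cell import bot
print(bot.finish_job())"
```

```text
the job is handed in; nothing more can be done
None
```

The job is handed in, though no verdict came back: the top tray stands on the scale within about 1.5 mm of centre and square to it, the tare button was pressed fully down and came back up, and the last pictures show nothing else out of place.

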